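Shim the rocking counting scale

TASK

The small counting scale on the bench rocks because its front left foot has lost its rubber pad. Push the orange wedge, thin end first, in under that bare stud until it is tight and the scale stands level on all four feet and no longer rocks; then press down gently on the far right corner of its pan (over the diagonally opposite foot) to check that nothing gives, and let go. Only push and press: do not grip or pick up anything, do not shove the scale out of place, and leave the things around it alone.

Things in the scene. Friction and masses are not known exactly. Their poses are not given: they have to be found in the camera images.
- scale: Grey bench counting scale, 240 mm deep (x) by 200 wide (y), 60 high, about 3 kg, loose. Origin: middle of the footprint, in the plane of the undersides of the three rubber feet (27 mm across); x from the front (console, facing the robot) to the rear, y to the scale's left, z up. Feet at x +-98, y +-80 mm. Housing's underside 20 mm up; bright metal pan x -55 to +115, y +-98 mm, top 58 mm up.
- stud (a point): Lowest point of the bare steel stud (domed end, 18 mm across), front left, at scale x -98, y +80, z +8 mm (8 mm higher than the pads). The centre of mass lies on the stud's side, so at the start the scale leans onto it, tilted about 0.07 rad about the line through the front right and rear left feet.
- check_corner (a point): Point on top of the pan near its rear right corner, at scale x +88, y -72, z +58 mm, just inside the rear right foot: press down here to check.
- far_foot (a point): Middle of the underside of the rear right rubber foot, at scale x +98, y -80, z 0 mm. At the start 8 to 9 mm in the air (a few newton on this corner rock the scale over); on the bench when the scale is level.
- wedge: Orange plastic wedge shim, 60 g, loose, flat on the bench left of the scale, pointing roughly at the stud along the scale's -y. 110 mm long (x), 40 wide (y). Origin: centre of its flat underside; +x points to the thin end (1.6 mm thick, x +55 mm), -x to the upright heel (20 mm high, x -55 mm); the top slopes evenly, 1 mm in 6. When it is tight, the stud stands at its x +17 to +12 mm.
- heel (a point): Middle of the wedge's heel face, 10 mm above its underside: push here, along the wedge's +x. Sliding free takes under 1 N, entering and lifting the corner 1 to 4 N; once the rear right foot is down the push rises within 1 to 3 mm to 8 N and more (tight), and near 15 N the whole scale begins to slide.
- seal_carton: Small pale grey carton with a blue and white label, 61 x 58 mm, 63 mm high, to the left of the scale; leave alone. Origin: centre of its underside.
- die_0: Grey steel crimp die segment, 37 x 36 mm, 56 mm high, to the right of the scale; leave alone. Origin: centre of its underside.
- parts_carton: Small brown parts carton, 61 x 85 mm, 51 mm high, to the right of the scale; leave alone. Origin: centre of its underside.

How it is judged (in metres and radians):
On the way, in this order (a step that is already met when the one before it is completed fails the run):
1. the wedge is in under the bare stud and carries it, and the scale stands level (angle between scale's own z axis and vertical below 0.01 rad and contact force between wedge and scale above 0.3 N and x of stud in the frame of wedge below 0.03 m and contact force between the fingers and scale below 0.2 N), for 0.3 s.
2. the rear right corner of the pan is pressed down with a finger (over 3 N) and the scale does not rock: it stays level and the stud stays on the wedge (contact force between the fingers and scale above 3 N and x of the grasp point in the frame of scale above 0.04 m and y of the grasp point in the frame of scale below -0.03 m and z of the grasp point in the frame of scale above 0.05 m and angle between scale's own z axis and vertical below 0.01 rad and contact force between wedge and scale above 0.3 N), for 0.2 s.
At the end, for the whole second after the job is handed in: The wedge lies flat on the bench with the bare stud standing on its ramp and carried by it (at most 30 mm towards the thin end from its middle, within 20 mm of its centre line); the scale is level within 0.010 rad, its rear right foot within 1.5 mm of the bench, and everything is at rest (angle between scale's own z axis and vertical below 0.01 rad and contact force between wedge and scale above 0.3 N and x of stud in the frame of wedge below 0.03 m and y of stud in the frame of wedge between -0.02 and 0.02 m and angle between wedge's own z axis and vertical below 0.03 rad and height (world z) of far_foot below 0.0015 m and linear speed of each of scale, wedge below 0.01 m/s); the robot touches nothing.
It fails at once if the wedge or the scale is lifted off the bench (height (world z) of wedge above 0.012 m or height (world z) of scale above 0.015 m).
It fails at once if the wedge is gripped or rammed (over 30 N) (contact force between the fingers and wedge above 30 N).
It fails at once if the scale is shoved more than 20 mm (distance of scale from where it was at the start of the episode above 0.02 m).
It fails at once if the scale is pressed hard (over 40 N) (contact force between the fingers and scale above 40 N).
It fails at once if a carton or the die is moved more than 15 mm (distance of any of seal_carton, die_0, parts_carton from where it was at the start of the episode above 0.015 m).
It also fails if it takes over 51 s, if anything falls off the work surface, if the arm or the gripper's body presses on something with over 40 N, if the wrist force passes 120 N, or if a joint passes its speed limit or range.

ROBOT

A 6-joint arm with a two-finger parallel gripper is mounted at the origin on a cart in front of the work surface, level with it; the furniture and walls round the work are solid. World frame = base frame: x ahead of the robot, y to its left, z up, the work surface at z = 0. Lengths are in mm, angles in rad, forces in N, time in s.
With the tool pointing down it reaches from about 275 to 750 mm from the base axis. Payload 10.2 kg.
Tool frame: the origin (TCP) lies midway between the tips of the shut fingers; the grasp point (between the pads) lies 19 mm behind it (ctrl.tcp_to_grasp is the z of the grasp point in the tool frame, in mm); z points along the fingers, y is the direction in which the jaws open and shut (so a half turn about z gives the same grasp; the last joint's range is limited). The gripper opens to 85 mm and grips with 20 to 120 N. Pads are 22 mm wide; open, the fingers measure 114 mm over their backs; the gripper's body (76 mm by 85 mm) begins 54 mm behind the grasp point. The pads swing forward as they close: fully open they stand 13 mm farther back than shut.
Start: joints at [-1.441, 0.313, 1.498, -0, 1.331, -0.223], TCP at [181.389, -492.676, 231.294] pointing down, gripper open.
Joint ranges: [-2.94, 2.94], [-0.97, 2.17], [0.19, 2.56], [-1.23, 4.37], [0.02, 3.11], [-2.88, 2.88]. Speed limits (rad/s): [2.39, 2.39, 3.01, 3.14, 3.14, 3.14].

INTERFACE

Orientations are given as a unit quaternion [w, x, y, z].
In Python, from rig import sensors, capture, order, ctrl gives the robot as it stands. The module is installed in compiled form; this text tells all that it offers.
- The arm moves only by the tool play_rows, never from a script. Its argument "deltas" is a list of rows, each a list of 7 numbers: the shift along the world's x, y, z in units of 40 mm (1.0 is 40 mm), then the turn, a rotation vector about the world's x, y, z in units of 6 degrees (1.0 is 6 degrees), then the opening, from -1 (shut) to 1 (fully open). A call has 1 to 8 rows; each row shifts and turns the commanded pose from where the row before left it; what a row does not reach is not made up. A row lasts 1/12 s, in which the tool goes at most 41.7 mm and 7.16 degrees, less where a joint would pass 70% of its speed; a pose out of reach is approached as far as the arm can. A call is refused whole if a number of a shift passes 1 or a number of a turn 1, either way. A call with a gripper value outside its range is refused whole. The fingers move at their own pace and stop on an object; "squeeze" is the grip in N (left out, the last holds). Time passes only in rows, so rows that do not move let the fingers close. It gives the time, the measured TCP pose, the force and the opening at its end, in the units of the state.
- sensors.sense(): the state, without advancing time (a new reading comes with each control period).
- capture(name): name is "scene" or "top" or "wrist"; returns a dict with "pixels" (420x560x3 uint8, red, green, blue), "z_map" (420x560 float32, mm along the optical axis (not along the pixel's ray), 0 where there is no reading), "fx", "fy", "cx", "cy" (pixels), "k1" (the pictures are not rectified: a ray, as slopes to the right and down, at radius r is drawn at 1 + k1 r^2 times it, then the intrinsics apply), "eye" and "rotation" of the camera in the world; the wrist camera has in their place "tool_from_camera" (4x4, takes a point from camera to tool coordinates, whose origin is the TCP and whose axes are the flange's). Camera axes: x right, y down, z forward; pixel columns grow to the right and rows downward; lengths in mm; the calibration is good to about 2 mm. A picture is of the moment at which its call begins: read the wrist's pose just before it.
- order.finish_job(): hands the job in, once; it reports no verdict.
The state is a dict: "time_s": time; "joints": joint angles; "dq": joint speeds; "tau": joint torques, N m; "eef_pos": TCP position; "ee_rot": TCP orientation; "force": force on the tool from outside, world axes, zero at the start; "wrist_torque": the same for the moment, N m; "grip_width": opening from 0.0 (shut) to 1.0 (fully open).
Only numpy, scipy, OpenCV 4.12 (cv2) and the standard library are available. Lean on these libraries where they do the work, as an engineer would, in place of code of your own. Each camera call takes 0.05 s, during which the arm holds its last target. There are 200 camera calls.

## Working session

There is one attempt and no reset: what is moved stays moved. The work goes in short steps, Python scripts to look and compute and a tool call to move; the robot and the scene stay as the last step left them, time stands still between calls to the robot, and variables do not carry over. Pictures are saved under pics/ and viewed, about 8 in all and at most 12, crops included, and the job is handed in when it is done.

Besides the shell and the picture viewer there is one more tool, called after "Emit:" as a command line: name --pt "numbers of a row" for each row, then --argument value for the rest. play_rows: Moves the arm, as the interface text tells. Its arguments: {"type":"object","properties":{"deltas":{"type":"array","items":{"type":"array","items":{"type":"number"}}},"squeeze":{"type":"number"}},"required":["deltas"]}

```bash
mkdir -p pics; cat > h.py <<'E'
import numpy as np, cv2
from rig import sensors, capture, order, ctrl
def cloud(c):
    h,w=c["z_map"].shape; v,u=np.mgrid[0:h,0:w]
    K=np.array([[c["fx"],0,c["cx"]],[0,c["fy"],c["cy"]],[0,0,1.]])
    xd=(u-c["cx"])/c["fx"]; yd=(v-c["cy"])/c["fy"]; x,y=xd.copy(),yd.copy()
    for _ in range(8):
        s=1+c["k1"]*(x*x+y*y); x,y=xd/s,yd/s
    ray=np.stack([x,y,np.ones_like(x)],-1)@np.array(c["rotation"]).T
    return np.array(c["eye"]),ray,np.array(c["eye"])+ray*c["z_map"][...,None]
def onplane(eye,ray,z): return eye+ray*((z-eye[2])/ray[...,2])[...,None]
E
python3 - <<'E'
from h import *
s=sensors.sense(); print({k:np.round(v,3).tolist() for k,v in s.items()}, ctrl.tcp_to_grasp)
ims=[]
for n in("scene","top"):
    c=capture(n); np.savez(n+".npz",**c); cv2.imwrite(f"pics/{n}0.png",c["pixels"][...,::-1]); print(n,np.round(c["eye"]),np.round(c["rotation"],2).tolist(),c["fx"],c["k1"])
    e,r,P=cloud(c); hsv=cv2.cvtColor(c["pixels"],cv2.COLOR_RGB2HSV)
    m=((hsv[...,0]>5)&(hsv[...,0]<18)&(hsv[...,1]>170)&(hsv[...,2]>110)).astype(np.uint8)
    k,l,st,ce=cv2.connectedComponentsWithStats(m)
    for i in range(1,k):
        if st[i,4]>60: print(st[i],ce[i],np.round(np.median(P[l==i],0)))
E
```

```text
{'time_s': 0.0, 'joints': [-1.441, 0.313, 1.498, -0.0, 1.331, -0.223], 'dq': [0.001, 0.0, -0.002, -0.0, -0.002, 0.002], 'tau': [-0.002, -41.228, -25.975, -0.0, 0.004, -0.0], 'eef_pos': [181.342, -492.416, 230.724], 'ee_rot': [-0.001, 0.984, 0.175, 0.0], 'force': [0.669, -1.121, -0.482], 'wrist_torque': [-0.02, -0.027, -0.027], 'grip_width': 1.0} -18.700000000000003
scene [203. 766. 463.] [0.12, -0.2, 0.83, -0.51] 445.3771507402909 -0.0494700046943542Traceback (most recent call last):
  File "<stdin>", line 6, in <module>
  File "h.py", line 9, in cloud
    ray=np.stack([x,y,np.ones_like(x)],-1)@np.array(c["rotation"]).T
        ~~~~~~~~~~~~~~~~~~~~~~~~~~~~~~~~~~^~~~~~~~~~~~~~~~~~~~~~~~~~
ValueError: matmul: Input operand 1 has a mismatch in its core dimension 0, with gufunc signature (n?,k),(k,m?)->(n?,m?) (size 4 is different from 3)
```

View pics/scene0.png

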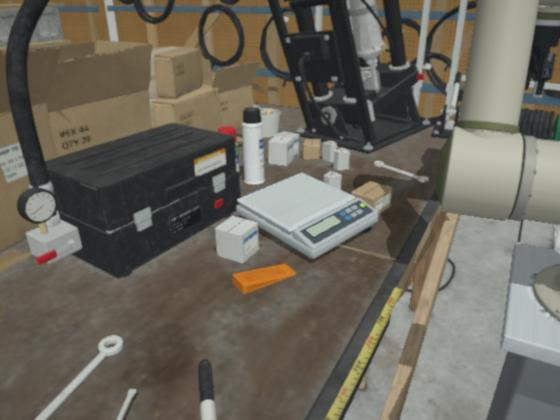

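The scene view shows the scale near pixel (307,213), the orange wedge at (263,277) with its thin end to the right, and the seal carton at (238,239). The rotation is a quaternion, so I'll fix the helper.

```bash
sed -i 's/np.array(c\["rotation"\]).T/R.from_quat(c["rotation"],scalar_first=True).as_matrix().T/; 1a from scipy.spatial.transform import Rotation as R' h.py
python3 - <<'E'
from h import *
for n in("scene","top"):
    c=capture(n); np.savez(n+".npz",**c); cv2.imwrite(f"pics/{n}0.png",c["pixels"][...,::-1]); print(n,np.round(c["eye"]),c["fx"])
    e,r,P=cloud(c); hsv=cv2.cvtColor(c["pixels"],cv2.COLOR_RGB2HSV)
    m=((hsv[...,0]>5)&(hsv[...,0]<18)&(hsv[...,1]>190)&(hsv[...,2]>110)).astype(np.uint8)
    k,l,st,ce=cv2.connectedComponentsWithStats(m)
    for i in range(1,k):
        if st[i,4]>60:
            q=P[l==i]; print(st[i],ce[i],np.round(np.median(q,0)))
            uv=np.argwhere(l==i)[:,::-1].astype(np.int32)
            box=cv2.approxPolyDP(cv2.convexHull(uv),3,True)[:,0]
            for b in box: print(b,np.round(onplane(e,r[b[1],b[0]],0)),np.round(P[b[1],b[0]]))
    # pan/high things around
    M=((P[...,2]>25)&(P[...,2]<80)&(c["z_map"]>0)&(P[...,0]>200)&(P[...,0]<700)&(abs(P[...,1])<350)).astype(np.uint8)
    k,l,st,ce=cv2.connectedComponentsWithStats(M)
    for i in range(1,k):
        if st[i,4]>80:
            q=P[l==i]; print("obj",st[i],np.round(q.min(0)),np.round(q.max(0)),[np.round(x) for x in cv2.minAreaRect(q[:,:2].astype(np.float32))])
E
```

```text
scene [203. 766. 463.] 445.3771507402909
[233 265  62  28 923] [260.85265439 277.14951246] [545. 216.   9.]
[294 273] [505. 163.   0.] [505. 163.   0.]
[246 292] [552. 252.   0.] [550. 255.   3.]
[233 278] [595. 228.   0.] [586. 240.  10.]
[235 274] [598. 216.   0.] [584. 236.  17.]
[285 265] [532. 147.   0.] [532. 148.   0.]
obj [ 215  171  177   82 8511] [ 421. -216.   25.] [700. 181.  67.] [array([560., -14.]), array([434., 237.]), np.float64(70.0)]
top [506.  -1. 909.] 379.885915258944
[187 200  49  35 803] [210.92403487 217.34495641] [546. 199.  11.]
[235 221] [536. 143.   0.] [536. 142.   4.]
[226 234] [505. 165.   0.] [505. 165.   2.]
[187 213] [558. 260.   0.] [558. 261.  -3.]
[195 200] [589. 240.   0.] [589. 240.   1.]
obj [ 243  147  114  122 9049] [ 424. -142.   29.] [700. 120.  73.] [array([565., -11.]), array([199., 240.]), np.float64(70.0)]
obj [216 163  28  29 764] [605. 117.  27.] [666. 176.  67.] [array([636., 147.]), array([58., 61.]), np.float64(89.0)]
obj [370 190  20  18 255] [ 560. -214.   26.] [ 598. -174.   58.] [array([ 582., -194.]), array([36., 36.]), np.float64(70.0)]
obj [ 346  232   43   32 1037] [ 433. -209.   26.] [ 504. -115.   54.] [array([ 470., -163.]), array([86., 61.]), np.float64(78.0)]
```

View pics/top0.png

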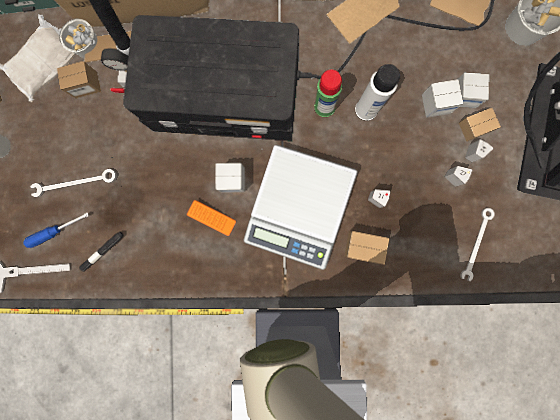

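The top view shows the scale (yaw about -20°, centre near (565,-11)), so the stud is near (500,98). The wedge is at pixel (211,217), its thin end near (520,154) and its heel near (572,245), about 10° off the scale's -y. The seal carton is at (636,147). I'll push with two nearly shut fingers side by side across the heel so I can steer it, and first move to above the wedge.

Emit:
play_rows --pt "0.4 0.78 0 0 0 0.28 -0.7" --pt "0.4 0.78 0 0 0 0.28 -0.7" --pt "0.4 0.78 0 0 0 0.28 -0.7" --pt "0.4 0.78 0 0 0 0.28 -0.7" --pt "0.4 0.78 0 0 0 0.28 -0.7" --pt "0.4 0.78 0 0 0 0.28 -0.7" --pt "0.4 0.78 0 0 0 0.28 -0.7" --pt "0.4 0.78 0 0 0 0.28 -0.7"

```text
time_s: 0.82
eef_pos: [309.7, -241.4, 231.2]
ee_rot: [-0.0, 0.957, 0.29, 0.0]
force: [0.9, 0.0, -0.4]
grip_width: 0.148
```

Emit:
play_rows --pt "0.4 0.78 0 0 0 0.28 -0.7" --pt "0.4 0.78 0 0 0 0.28 -0.7" --pt "0.4 0.78 0 0 0 0.28 -0.7" --pt "0.4 0.78 0 0 0 0.28 -0.7" --pt "0.4 0.78 0 0 0 0.28 -0.7" --pt "0.4 0.78 0 0 0 0.28 -0.7" --pt "0.4 0.78 0 0 0 0.28 -0.7" --pt "0.4 0.78 0 0 0 0.28 -0.7"

```text
time_s: 1.48
eef_pos: [437.8, 8.4, 231.3]
ee_rot: [0.0, 0.916, 0.4, -0.0]
force: [0.1, -1.1, -0.2]
grip_width: 0.144
```

Emit:
play_rows --pt "0.4 0.78 -0.1 0 0 0.28 -0.7" --pt "0.4 0.78 -0.1 0 0 0.28 -0.7" --pt "0.4 0.78 -0.1 0 0 0.28 -0.7" --pt "0.4 0.78 -0.1 0 0 0.28 -0.7" --pt "0.4 0.78 -0.1 0 0 0.28 -0.7" --pt "0.4 0.78 -0.1 0 0 0.28 -0.7" --pt "0.4 0.78 -0.1 0 0 0.28 -0.7" --pt "0 0 0 0 0 0.28 -0.7"

```text
time_s: 2.15
eef_pos: [550.0, 229.2, 201.2]
ee_rot: [-0.001, 0.862, 0.506, -0.001]
force: [-0.4, -1.4, 0.0]
grip_width: 0.149
```

```bash
cat >> h.py <<'E'
def wrist(fn=None):
    s=sensors.sense(); c=capture("wrist"); T=np.array(c["tool_from_camera"])
    Rt=R.from_quat(s["ee_rot"],scalar_first=True)
    c["eye"]=Rt.apply(T[:3,3])+np.array(s["eef_pos"]); c["rotation"]=(Rt*R.from_matrix(T[:3,:3])).as_quat(scalar_first=True)
    if fn: cv2.imwrite(fn,c["pixels"][...,::-1])
    return s,c
def orange(c):
    hsv=cv2.cvtColor(c["pixels"],cv2.COLOR_RGB2HSV)
    return ((hsv[...,0]>5)&(hsv[...,0]<18)&(hsv[...,1]>190)&(hsv[...,2]>90)).astype(np.uint8)
E
python3 - <<'E'
from h import *
s,c=wrist("pics/w1.png"); e,r,P=cloud(c); print(np.round(e),np.round(s["eef_pos"],1))
m=orange(c); uv=np.argwhere(m)[:,::-1].astype(np.int32)
box=cv2.approxPolyDP(cv2.convexHull(uv),5,True)[:,0]
for b in box: print(b,np.round(onplane(e,r[b[1],b[0]],0),1),np.round(onplane(e,r[b[1],b[0]],20),1),np.round(P[b[1],b[0]]))
E
```

```text
[589. 297. 344.] [550.  229.2 201.2]
[305 160] [585.9 236.9   0. ] [586.1 240.4  20. ] [586. 237.   2.]
[306 250] [536.7 140.6   0. ] [539.7 149.7  20. ] [537. 141.   2.]
[275 251] [503.5 157.5   0. ] [508.4 165.7  20. ] [504. 158.   1.]
[271 162] [552.3 253.1   0. ] [554.4 255.6  20. ] [553. 254.   8.]
```

View pics/w1.png

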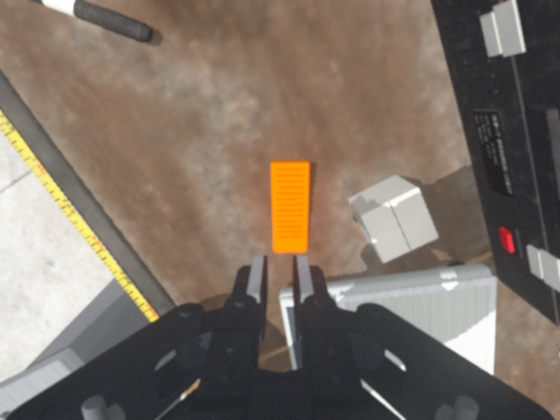

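The wrist view shows the wedge at pixels (271–306, 160–251), thin end towards the fingers, which straddle the line of the push. This gives heel mid (569,245), tip mid (520,149) and heading -117°; the stud is near (501,95). Descending behind the heel.

Emit:
play_rows --pt "0.42 0.56 0 0 0 0.18 -0.7" --pt "0.43 0.56 0 0 0 0.17 -0.7" --pt "0 0 -0.9 0 0 0 -0.7" --pt "0 0 -0.9 0 0 0 -0.7" --pt "0 0 -0.9 0 0 0 -0.7" --pt "0 0 -0.9 0 0 0 -0.7" --pt "0 0 -0.9 0 0 0 -0.7" --pt "0 0 -0.2 0 0 0 -0.7"

```text
time_s: 2.87
eef_pos: [580.2, 268.2, 9.5]
ee_rot: [-0.001, 0.855, 0.519, -0.005]
force: [-0.3, -0.4, -0.8]
grip_width: 0.148
```

Emit:
play_rows --pt "0 0 -0.15 0 0 0 -0.7" --pt "0 0 0 0 0 0 -0.7"

```text
time_s: 3.03
eef_pos: [583.7, 269.5, 9.9]
ee_rot: [0.0, 0.854, 0.519, 0.0]
force: [-0.4, -0.1, 0.9]
grip_width: 0.149
```

Emit:
play_rows --pt "-0.045 -0.09 -0.1 0 0 0 -0.7" --pt "-0.045 -0.09 0 0 0 0 -0.7" --pt "-0.045 -0.09 0 0 0 0 -0.7" --pt "-0.045 -0.09 0 0 0 0 -0.7" --pt "-0.045 -0.09 0 0 0 0 -0.7" --pt "-0.045 -0.09 0 0 0 0 -0.7" --pt "-0.045 -0.09 0 0 0 0.1 -0.7" --pt "-0.045 -0.09 0 0 0 0.1 -0.7"

```text
time_s: 3.7
eef_pos: [568.9, 240.6, 5.5]
ee_rot: [0.0, 0.849, 0.529, 0.0]
force: [0.4, 1.6, 0.2]
grip_width: 0.151
```

Emit:
play_rows --pt "-0.045 -0.09 0 0 0 0.12 -0.7" --pt "-0.045 -0.09 0 0 0 0.12 -0.7" --pt "-0.045 -0.09 0 0 0 0.12 -0.7" --pt "-0.045 -0.09 0 0 0 0.12 -0.7" --pt "-0.045 -0.09 0 0 0 0.12 -0.7" --pt "-0.045 -0.09 0 0 0 0.12 -0.7" --pt "-0.045 -0.09 0 0 0 0.12 -0.7" --pt "-0.045 -0.09 0 0 0 0.12 -0.7"

```text
time_s: 4.37
eef_pos: [554.4, 211.8, 5.3]
ee_rot: [-0.0, 0.821, 0.571, -0.0]
force: [0.6, 0.9, -0.2]
grip_width: 0.151
```

```bash
python3 - <<'E'
from h import *
s=sensors.sense(); print(s["eef_pos"],s["force"])
c=capture("scene"); e,r,P=cloud(c)
m=orange(c); m[:, :150]=0
uv=np.argwhere(m)[:,::-1].astype(np.int32)
for b in cv2.approxPolyDP(cv2.convexHull(uv),3,True)[:,0]: print(b,np.round(onplane(e,r[b[1],b[0]],0),1))
cv2.imwrite("pics/s2.png",cv2.resize(c["pixels"][170:300,200:400,::-1],None,fx=4,fy=4,interpolation=cv2.INTER_CUBIC))
E
```

```text
[554.39467145 211.77739546   5.2754022 ] [ 0.5858842   0.93147978 -0.2248524 ]
[311 260] [496.3 109.    0. ]
[267 280] [537.8 204.7   0. ]
[267 266] [560.3 166.    0. ]
[280 258] [552.  130.4   0. ]
[301 254] [522.7  98.6  -0. ]
```

View pics/s2.png

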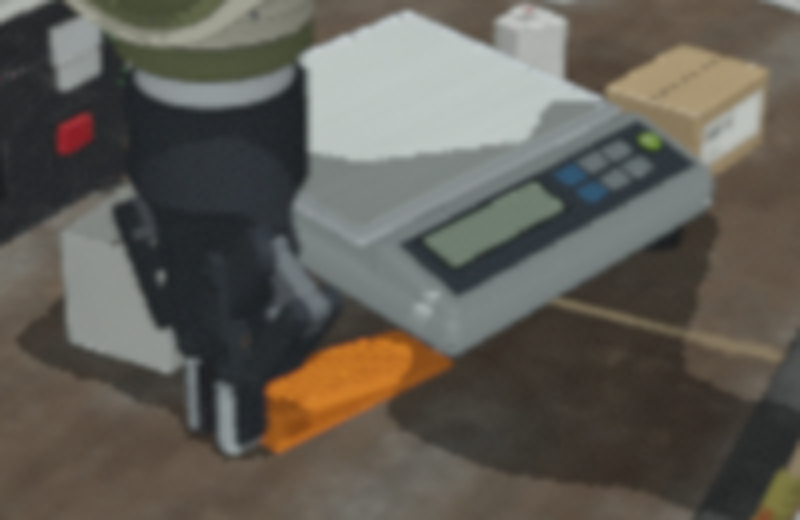

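The zoomed scene view shows the fingers on the heel and the wedge's tip just reaching under the front left corner of the housing (crop (455,355)). The near edge suggests the stud may lie about 5–10 mm to the near side of the wedge's centre line. I'll check that with the housing corner.

```bash
python3 - <<'E'
from h import *
c=capture("scene"); e,r,P=cloud(c)
for z in(10,20): print(np.round(onplane(e,r[259,314],z),1))
m=orange(c); m[:,:150]=0
# near lower edge: lowest orange pixel per column
cols=np.arange(270,311); low=np.array([np.where(m[:,u])[0].max() for u in cols])
pts=np.array([onplane(e,r[v,u],0) for u,v in zip(cols,low)])[:,:2]
vx,vy,x0,y0=cv2.fitLine(pts.astype(np.float32),cv2.DIST_HUBER,0,.01,.01).ravel()
d=np.array([vx,vy]); d*=-np.sign(d[1]); n=np.array([-d[1],d[0]])
print("heading",np.degrees(np.arctan2(d[1],d[0])),"stud y",(np.array([501,95])-[x0,y0])@n-20,(np.array([501,95])-[x0,y0])@d,pts[0],pts[-1])
E
```

```text
[486.5 117.4  10. ]
[480.2 131.8  20. ]
heading -110.70534 stud y -9.516502416418007 65.41572137564799 [531.63214087 204.87206487] [496.52216112 113.04354738]
```

The corner agrees with the stud estimate, which lies about 9 mm to the near side of the wedge's centre line. I'll turn back about 4° while moving on slowly, then push along -115°.

Emit:
play_rows --pt "-0.01 -0.025 0 0 0 -0.12 -0.7" --pt "-0.01 -0.025 0 0 0 -0.12 -0.7" --pt "-0.01 -0.025 0 0 0 -0.12 -0.7" --pt "-0.01 -0.025 0 0 0 -0.12 -0.7" --pt "-0.01 -0.025 0 0 0 -0.12 -0.7" --pt "-0.01 -0.025 0 0 0 -0.12 -0.7" --pt "-0.02 -0.045 0 0 0 0 -0.7" --pt "-0.02 -0.045 0 0 0 0 -0.7"

```text
time_s: 5.13
eef_pos: [550.5, 202.4, 5.3]
ee_rot: [-0.0, 0.842, 0.539, -0.0]
force: [1.6, 1.9, 0.3]
grip_width: 0.152
```

Emit:
play_rows --pt "-0.02 -0.045 0 0 0 0 -0.7" --pt "-0.02 -0.045 0 0 0 0 -0.7" --pt "-0.02 -0.045 0 0 0 0 -0.7" --pt "-0.02 -0.045 0 0 0 0 -0.7" --pt "-0.02 -0.045 0 0 0 0 -0.7"

```text
time_s: 5.55
eef_pos: [546.5, 193.3, 5.3]
ee_rot: [0.0, 0.842, 0.539, -0.0]
force: [0.5, 1.4, 0.4]
grip_width: 0.15
```

```bash
cat > edge.py <<'E'
from h import *
c=capture("scene"); e,r,P=cloud(c)
m=orange(c); m[:,:150]=0
us=np.where(m.any(0))[0]; print(us.min(),us.max())
cols=np.arange(us.min()+3,us.max()-1); low=np.array([np.where(m[:,u])[0].max() for u in cols])
pts=np.array([onplane(e,r[v,u],0) for u,v in zip(cols,low)])[:,:2]
vx,vy,x0,y0=cv2.fitLine(pts.astype(np.float32),cv2.DIST_HUBER,0,.01,.01).ravel()
d=np.array([vx,vy]); d*=-np.sign(d[1]); n=np.array([-d[1],d[0]]); S=np.array([501,94])
q=np.array(sensors.sense()["eef_pos"])[:2]+11*d
print("heading",np.degrees(np.arctan2(d[1],d[0])),"stud y",(S-[x0,y0])@n-20,"stud x est",(S-q)@d-55)
E
python3 edge.py
```

```text
276 320
heading -113.4512 stud y -3.152193597597943 stud x est 42.892669353057485
```

Steering worked: heading -113.5°, stud y about -3. Pushing in.

Emit:
play_rows --pt "-0.02 -0.045 0 0 0 0 -0.7" --pt "-0.02 -0.045 0 0 0 0 -0.7" --pt "-0.02 -0.045 0 0 0 0 -0.7" --pt "-0.02 -0.045 0 0 0 0 -0.7" --pt "-0.02 -0.045 0 0 0 0 -0.7" --pt "-0.02 -0.045 0 0 0 0 -0.7"

```text
time_s: 6.1
eef_pos: [541.7, 182.5, 5.3]
ee_rot: [-0.0, 0.842, 0.539, -0.0]
force: [0.7, 0.9, -0.5]
grip_width: 0.149
```

Emit:
play_rows --pt "-0.02 -0.045 0 0 0 0 -0.7" --pt "-0.02 -0.045 0 0 0 0 -0.7" --pt "-0.02 -0.045 0 0 0 0 -0.7" --pt "-0.02 -0.045 0 0 0 0 -0.7"

```text
time_s: 6.43
eef_pos: [538.5, 175.4, 5.3]
ee_rot: [-0.0, 0.842, 0.539, -0.0]
force: [1.0, 1.9, -1.1]
grip_width: 0.151
```

```bash
python3 edge.py
```

```text
284 329
heading -115.39772 stud y 0.21121223807040224 stud x est 23.275503492808156
```

Emit:
play_rows --pt "-0.01 -0.0225 0 0 0 0 -0.7" --pt "-0.01 -0.0225 0 0 0 0 -0.7" --pt "-0.01 -0.0225 0 0 0 0 -0.7" --pt "-0.01 -0.0225 0 0 0 0 -0.7"

```text
time_s: 6.82
eef_pos: [537.0, 171.9, 5.3]
ee_rot: [-0.0, 0.842, 0.539, 0.0]
force: [0.7, 1.1, -0.5]
grip_width: 0.152
```

Emit:
play_rows --pt "-0.01 -0.0225 0 0 0 0 -0.7" --pt "-0.01 -0.0225 0 0 0 0 -0.7"

```text
time_s: 6.98
eef_pos: [536.2, 170.2, 5.3]
ee_rot: [-0.0, 0.842, 0.539, 0.0]
force: [0.9, 3.1, -0.4]
grip_width: 0.152
```

Emit:
play_rows --pt "-0.01 -0.0225 0 0 0 0 -0.7" --pt "-0.01 -0.0225 0 0 0 0 -0.7" --pt "-0.01 -0.0225 0 0 0 0 -0.7"

```text
time_s: 7.23
eef_pos: [535.6, 168.2, 5.5]
ee_rot: [-0.0, 0.842, 0.539, 0.001]
force: [4.8, 12.0, -2.6]
grip_width: 0.15
```

```bash
python3 edge.py; cat > tilt.py <<'E'
from h import *
for n in("top","scene"):
    c=capture(n); e,r,P=cloud(c)
    # pan plane: bright points near nominal pan, z 45..75
    C=np.array([566,-13]); X=np.array([.94,-.342]); Y=np.array([.342,.94]); q=P[...,:2]-C
    a,b=q@X,q@Y
    M=(a>-40)&(a<105)&(abs(b)<85)&(P[...,2]>40)&(P[...,2]<80)&(c["z_map"]>0)
    A=np.c_[a[M],b[M],np.ones(M.sum())]; z=P[...,2][M]
    for _ in range(4):
        k,*_=np.linalg.lstsq(A,z,rcond=None); g=abs(z-A@k)<3; A,z=A[g],z[g]
    print(n,M.sum(),"dz/dx dz/dy z0",np.round(k,4))
E
python3 tilt.py
```

```text
288 331
heading -115.741005 stud y -0.18152560871112655 stud x est 15.806910849584568
top 4841 dz/dx dz/dy z0 [-3.00000e-04  6.00000e-04  5.82992e+01]
scene 1006 dz/dx dz/dy z0 [-1.60000e-03  7.00000e-04  5.67591e+01]
```

Tight: the push rose to about 13 N, the pan is level in both depth views, and the stud is near wedge x +16. Backing off and lifting.

Emit:
play_rows --pt "0.05 0.1 0 0 0 0 -0.7" --pt "0.15 0.35 0 0 0 0 -0.7" --pt "0.15 0.35 0 0 0 0 -0.7" --pt "0 0 0.5 0 0 0 -1" --pt "0 0 0.9 0 0 0 -1" --pt "0 0 0.9 0 0 0 -1" --pt "0 0 0.9 0 0 0 -1" --pt "0 0 0.9 0 0 0 -1"

```text
time_s: 8.05
eef_pos: [548.5, 199.1, 171.0]
ee_rot: [0.0, 0.842, 0.539, -0.001]
force: [1.2, 0.4, 0.4]
grip_width: 0.001
```

```bash
python3 tilt.py; python3 edge.py; python3 - <<'E'
from h import *
c=capture("top"); e,r,P=cloud(c)
M=((P[...,2]>25)&(P[...,2]<66)&(P[...,0]>400)&(P[...,0]<690)&(abs(P[...,1])<230)).astype(np.uint8)
k,l,st,ce=cv2.connectedComponentsWithStats(M)
for i in range(1,k):
    if st[i,4]>200: print(st[i],[np.round(x,1) for x in cv2.minAreaRect(P[l==i][:,:2].astype(np.float32))])
cv2.imwrite("pics/t3.png",cv2.resize(c["pixels"][130:290,160:410,::-1],None,fx=3,fy=3,interpolation=cv2.INTER_CUBIC))
E
```

```text
top 4838 dz/dx dz/dy z0 [4.00000e-04 1.00000e-03 5.83451e+01]
scene 2171 dz/dx dz/dy z0 [-1.30000e-03  2.00000e-04  5.67632e+01]
278 331
heading -116.85814 stud y -0.5171260159704616 stud x est 50.06467885599052
[ 244  151  114  118 8924] [array([566. , -13.7]), array([199.8, 240.2]), np.float64(70.2)]
[216 163  28  29 757] [array([635.7, 146.8]), array([58.9, 61.2]), np.float64(89.4)]
[370 190  20  17 249] [array([ 582.2, -193.8]), array([36.1, 35.5]), np.float64(70.0)]
[ 346  232   43   32 1042] [array([ 470.1, -162.9]), array([86.1, 60.7]), np.float64(77.3)]
```

View pics/t3.png

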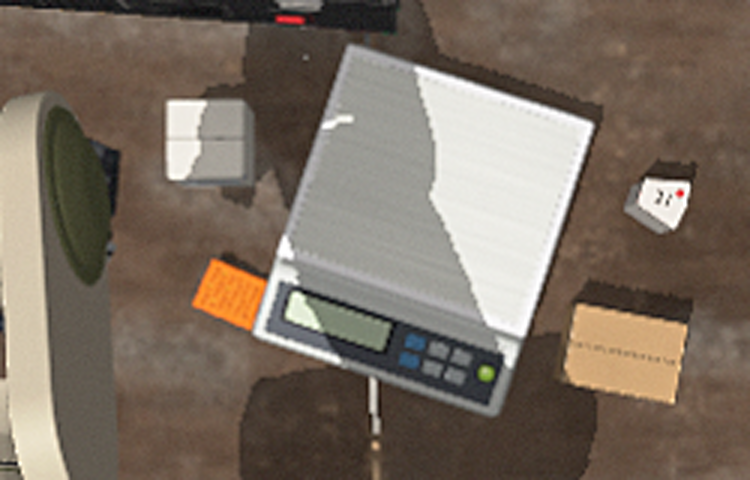

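The top view shows the wedge seated under the front left corner (heel at pixel (200,290)). The scale is level, at (566,-13.7), and the cartons and die are where they were. Now to the check corner, near (624,-111).

Emit:
play_rows --pt "0.19 -0.776 0 0 0 0 -1" --pt "0.19 -0.776 0 0 0 0 -1" --pt "0.19 -0.776 0 0 0 0 -1" --pt "0.19 -0.776 0 0 0 0 -1" --pt "0.19 -0.776 0 0 0 0 -1" --pt "0.19 -0.776 0 0 0 0 -1" --pt "0.19 -0.776 0 0 0 0 -1" --pt "0.19 -0.776 0 0 0 0 -1"

```text
time_s: 8.92
eef_pos: [609.1, -50.5, 167.3]
ee_rot: [-0.001, 0.842, 0.539, -0.001]
force: [0.8, -0.3, 0.3]
grip_width: -0.002
```

Emit:
play_rows --pt "0.19 -0.776 0 0 0 0 -1" --pt "0.19 -0.776 0 0 0 0 -1" --pt "0 0 -0.8 0 0 0 -1" --pt "0 0 -0.8 0 0 0 -1" --pt "0 0 -0.7 0 0 0 -1" --pt "0 0 -0.2 0 0 0 -1" --pt "0 0 0 0 0 0 -1" --pt "0 0 0 0 0 0 -1"

```text
time_s: 9.58
eef_pos: [625.1, -111.0, 69.6]
ee_rot: [-0.0, 0.842, 0.539, -0.0]
force: [-0.4, 0.2, 0.1]
grip_width: -0.0
```

Down in small steps.

Emit:
play_rows --pt "0 0 -0.1 0 0 0 -1" --pt "0 0 -0.08 0 0 0 -1" --pt "0 0 -0.05 0 0 0 -1" --pt "0 0 0 0 0 0 -1"

```text
time_s: 9.92
eef_pos: [625.0, -110.9, 60.2]
ee_rot: [0.0, 0.842, 0.539, 0.0]
force: [0.2, -0.2, -1.1]
grip_width: 0.001
```

Emit:
play_rows --pt "0 0 -0.025 0 0 0 -1" --pt "0 0 -0.025 0 0 0 -1"

```text
time_s: 10.08
eef_pos: [625.2, -111.0, 58.4]
ee_rot: [0.0, 0.842, 0.539, 0.0]
force: [1.0, 0.0, 0.3]
grip_width: 0.002
```

Emit:
play_rows --pt "0 0 -0.015 0 0 0 -1" --pt "0 0 0 0 0 0 -1"

```text
time_s: 10.25
eef_pos: [625.1, -111.0, 58.1]
ee_rot: [0.0, 0.842, 0.539, 0.0]
force: [-1.0, 0.1, 4.5]
grip_width: 0.001
```

Emit:
play_rows --pt "0 0 -0.01 0 0 0 -1" --pt "0 0 0 0 0 0 -1"

```text
time_s: 10.42
eef_pos: [625.2, -111.0, 58.1]
ee_rot: [0.0, 0.842, 0.539, 0.0]
force: [-3.6, 0.9, 7.6]
grip_width: 0.003
```

Emit:
play_rows --pt "0 0 0 0 0 0 -1" --pt "0 0 0 0 0 0 -1" --pt "0 0 0 0 0 0 -1" --pt "0 0 0 0 0 0 -1"

```text
time_s: 10.75
eef_pos: [625.1, -111.0, 58.1]
ee_rot: [0.0, 0.842, 0.539, 0.0]
force: [-3.7, 1.6, 8.2]
grip_width: 0.003
```

```bash
python3 tilt.py; python3 -c "
from h import *; print(sensors.sense()['force'])"
```

```text
top 2782 dz/dx dz/dy z0 [4.00000e-04 1.20000e-03 5.83556e+01]
scene 2233 dz/dx dz/dy z0 [-1.00000e-04 -7.00000e-04  5.67391e+01]
[-2.6301831   1.38291912  7.68418569]
```

About 8 N is held on the corner, the height is unchanged at 58.1 mm and the pan is still level. Letting go.

Emit:
play_rows --pt "0 0 0.05 0 0 0 -1" --pt "0 0 0.3 0 0 0 -1" --pt "0 0 0.8 0 0 0 -1" --pt "0 0 0.8 0 0 0 -1" --pt "0 0 0.8 0 0 0 -1" --pt "0 0 0 0 0 0 -1" --pt "0 0 0 0 0 0 -1" --pt "0 0 0 0 0 0 -1"

```text
time_s: 11.52
eef_pos: [624.7, -110.9, 166.8]
ee_rot: [-0.0, 0.842, 0.539, -0.0]
force: [-0.2, 0.1, 0.1]
grip_width: 0.006
```

```bash
python3 tilt.py; python3 edge.py; python3 - <<'E'
from h import *
c=capture("scene"); cv2.imwrite("pics/s4.png",cv2.resize(c["pixels"][150:300,200:400,::-1],None,fx=4,fy=4,interpolation=cv2.INTER_CUBIC))
print(sensors.sense()["eef_pos"])
E
```

```text
top 2855 dz/dx dz/dy z0 [-4.00000e-04  1.60000e-03  5.83144e+01]
scene 2161 dz/dx dz/dy z0 [-1.30000e-03 -3.00000e-04  5.67389e+01]
278 332
heading -116.096924 stud y -0.6461241745641928 stud x est -195.5886522958511
[ 624.60553066 -110.90008094  166.02701543]
```

View pics/s4.png

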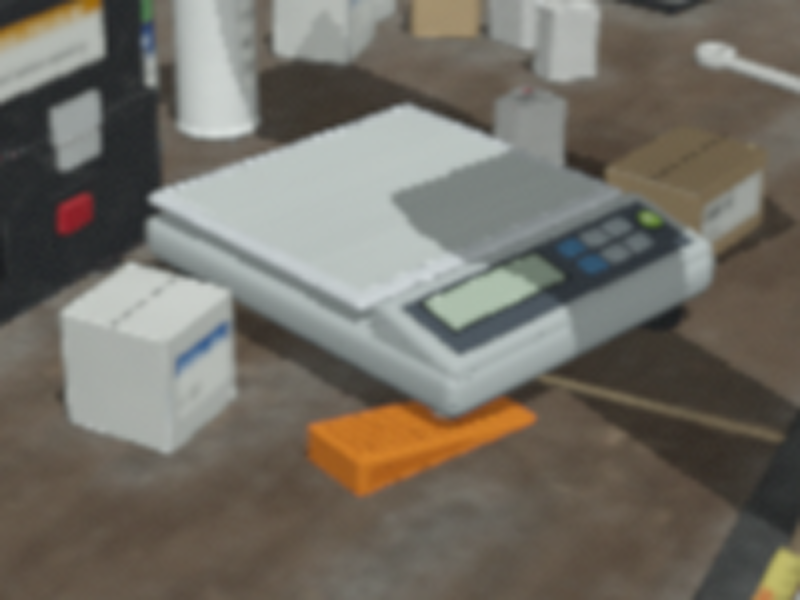

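The last view shows the wedge flat under the front left corner, its heel at crop (335,455) and its tip at (530,415). The scale is level, the carton is untouched and the robot is clear. Handing in.

```bash
python3 -c "
from rig import order; print(order.finish_job())"
```

```text
the job is handed in; nothing more can be done
None
```

The orange wedge is tight under the bare stud, the scale stands level, and the job is handed in. No verdict was reported.

- **Push:** I pushed the heel with two nearly shut fingers and corrected the wedge's heading by a few degrees on the way in. I stopped when the push rose from about 3 N to about 13 N, in one 3 mm step. By estimate the stud stands at wedge x of about +16 mm, within 1 mm of the centre line.
- **Corner check:** I held about 8 N on the rear right corner of the pan for about 0.4 s. The finger height stayed at 58.1 mm and the pan stayed level, then I let go.
- **Last checks:** The pan slope was at most 0.002 rad in both depth views, and the robot was clear of everything. Measured after the push, the scale centre was within about 3 mm of where it began, and the cartons and die had not moved. I did not re-measure those after the corner press.
- **Disagreements:** The two cameras differed by about 1.6 mm on pan height (58.3 and 56.7 mm), within the stated calibration of about 2 mm. The last "stud x" printout (-196 mm) means nothing, because it is worked out from the finger position and the fingers had already left the heel.

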